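Set the bench display for the technician

ROBOT

A 6-joint arm with a two-finger parallel gripper is mounted at the origin on the work surface. World frame = base frame: x ahead of the robot, y to its left, z up, the work surface at z = 0. Lengths are in m, angles in rad, forces in N, time in s.
With the tool pointing down it reaches from about 0.375 to 0.9 m from the base axis. Payload 3.1 kg.
Tool frame: the origin (TCP) lies at the very end of the fingers, on their centre line; the grasp point (between the pads) lies 19 mm behind it; z points along the fingers, y is the line along which they close (so a half turn about z gives the same grasp; the last joint's range is limited). The gripper opens to 85 mm and grips with 20 to 120 N. Pads are 22 mm wide; open, the fingers measure 114 mm over their backs; the gripper's body (76 mm by 85 mm) begins 54 mm behind the grasp point. The pads swing forward as they close: fully open they stand 13 mm farther back than shut.
Start: joints at [1.077, 0.527, 1.433, -0, 1.181, -0.178], TCP at [0.194, 0.594, 0.231] pointing down, gripper open.
Joint ranges: [-3.08, 3.08], [-0.75, 2.2], [0.22, 2.44], [-1.43, 4.57], [0, 2.65], [-2.85, 2.85]. Speed limits (rad/s): [2.79, 2.79, 3.14, 3.14, 3.14, 3.14].

INTERFACE

Orientations are given as a unit quaternion [x, y, z, w].
In Python, from station import manip, vision gives the robot as it stands.
- The arm moves only by the tool drive_tool, never from a script. Its argument "deltas" is a list that holds one entry, the list of rows, each a list of 4 numbers: the shift along the tool's x, y, z in mm, then the turn about the tool's z in rad. A call has 1 to 5 rows; each row is the pose to reach, as a shift and turn from the pose commanded when the call began, along the tool's axes at that moment; what a row does not reach only later rows make up. A row lasts 1/12 s, in which the tool goes at most 41.7 mm and 7.16 degrees, less where a joint would pass 70% of its speed; a pose out of reach is approached as far as the arm can. A call with a gripper value outside its range is refused whole. "jaw" is the finger opening in mm, from 0 to 85.4, set as the call begins (left out, the last holds). The fingers move at their own pace and stop on an object; "force" is the grip in N (left out, the last holds). Time passes only in rows, so rows that repeat a pose let the fingers close. It gives the time, the measured TCP pose, the force, the opening and the grip force at its end, in the units of the state.
- manip.sense(): the state, without advancing time (a new reading comes with each control period).
- vision.snapshot(name): name is "scene" or "top" or "wrist"; returns the picture (400x640x3 uint8, red, green, blue); there is no depth.
- vision.camera_model(name): a dict with "camera_matrix" (3x3 intrinsics, pixels), "rvec" (rotation vector, rad) and "tvec" (3), from world to camera coordinates, as OpenCV has them. Camera axes: x right, y down, z forward; pixel columns grow to the right and rows downward; lengths in m; the calibration is good to about 2 mm. A picture is of the moment at which its call begins: read the wrist's pose just before it. camera_model takes no time and is no camera call; for the wrist camera it gives the pose at the moment of the call.
- manip.sign_off(): hands the job in; it is judged then, once.
The state is a dict: "t": time; "q": joint angles; "qd": joint speeds; "tau": joint torques, N m; "tcp_pos": TCP position; "tool_rot": TCP orientation; "force": force on the tool from outside, world axes, zero at the start; "ft_torque": the same for the moment, N m; "finger_gap": opening from 0.0 (shut) to 1.0 (fully open); "gripper_force": force on a finger pad.
Only numpy, scipy, OpenCV 4.12 (cv2) and the standard library are available. Lean on these libraries where they do the work, as an engineer would, in place of code of your own. Each camera call takes 0.05 s, during which the arm holds its last target. There are 200 camera calls.

TASK

The bench display has been left lying too far back and facing the wrong way. Turn it on its stand so that the screen faces straight at the middle of the keypad, and raise it until it leans back 25 degrees from upright. Leave the keypad, the circuit board and the other things on the bench where they are.

Things in the scene. Friction and masses are not known exactly. Their poses are not given: they have to be found in the camera images.
- stand: round weighted foot of the display stand, fixed to the table, 170 mm across and 22 mm tall; origin at the centre of its underside, on the vertical swivel axis; x is where the screen looks when the swivel reads 0
- swivel (a joint): swivel of the display about the vertical axis through the stand's centre, rad; 0: screen looks along the stand's x, positive turns it anticlockwise seen from above; -0.95 to 0.95; stiff, stays where it is left
- tilt (a joint): tilt of the display about the level hinge along its lower edge, rad; 0: screen upright, positive: leaning back (top edge moved behind, screen looking upward); 0 to 1.05; stiff, stays where it is left
- swivel_axis (a point): point on the swivel axis at table height that turns with the swivel; its x axis is the level direction in which the screen looks, z up
- tilt_hinge (a point): middle of the tilt hinge, on the swivel axis 80 mm above the table; axes turn with the display: x out of the screen, y along the hinge, z up the screen
- screen_top (a point): middle of the display's top edge, 140 mm from the tilt hinge; axes as tilt_hinge. The display is a grey panel 200 mm wide (y), 130 mm tall (z, 10 to 140 mm from the hinge), 16 mm thick (x, centred here), dark screen on its +x face, a black housing on its back (120 mm wide, 17 mm deep, 25 to 70 mm from the hinge); its upper 70 mm is plain on both faces and can be pinched
- keypad: black computer keypad with rows of grey keys, 96 x 160 x 20 mm, flat on the table beyond the stand (farther from the robot), to one side or the other; origin at the centre of its underside
- board: green circuit board with components, 115 x 170 x 28 mm, flat on the table at the other side from the keypad; origin at the centre of its underside
- clip_a: a large test clip lying on its side (95 x 20 x 18 mm), near the stand on the robot's left of it; origin at its underside
- clip_b: another such test clip, near the stand on the robot's right of it; origin at its underside
- screwdriver: a 170 mm screwdriver lying crosswise between the stand and the keypad or circuit board
- meter: a handheld multimeter lying flat (150 x 75 x 40 mm); origin at the centre of its underside
- tray: an open parts tray with four compartments (160 x 110 x 35 mm); origin at the centre of its underside
- flux: a small closed jar (44 mm across, 75 mm tall); origin at the centre of its underside
- tape: a roll of tape lying flat (84 mm across, 19 mm tall); origin at the centre of its underside

How it is judged:
At the end, for the whole second after the job is handed in: The display leans back 20 to 30 degrees from upright (tilt 0.349 to 0.524 rad), and the level line straight ahead of the screen from the swivel axis passes within 25 mm of the keypad's middle; the display is let go and still (y of keypad in the frame of swivel_axis between -0.025 and 0.025 m and x of keypad in the frame of swivel_axis above 0.1 m and value of joint tilt between 0.349 and 0.524 rad and velocity of joint swivel between -0.05 and 0.05 rad/s and velocity of joint tilt between -0.05 and 0.05 rad/s); the robot touches nothing.
It fails at once if the keypad or the circuit board is shifted by more than 15 mm (distance of any of keypad, board from where it was at the start of the episode above 0.015 m).
It fails at once if another thing on the bench is shifted by more than 30 mm (distance of any of clip_a, clip_b, screwdriver, meter, tray, flux, tape from where it was at the start of the episode above 0.03 m).
It also fails if it takes over 32 s, if anything falls off the work surface, if the arm or the gripper's body presses on something with over 40 N, if the wrist force passes 120 N, or if a joint passes its speed limit or range.

## Working session

There is one attempt and no reset: what is moved stays moved. The work goes in short steps, Python scripts to look and compute and a tool call to move; the robot and the scene stay as the last step left them, time stands still between calls to the robot, and variables do not carry over. Pictures are saved under pics/ and viewed, at most 10 in all, crops included, and the job is handed in when it is done.

Besides the shell and the picture viewer there is one more tool, called after "Emit:" as name([rows], argument=value, ...), one row to a line, values as JSON. drive_tool: Moves the arm, as the interface text tells. Its arguments: {"type":"object","properties":{"deltas":{"type":"array"},"jaw":{"type":"number"},"force":{"type":"number"}},"required":["deltas"]}

```bash
mkdir -p pics; ls; python3 - <<'E'
from station import manip, vision
import cv2
for n in ["scene","top"]:
    cv2.imwrite(f"pics/{n}0.png",vision.snapshot(n)[:,:,::-1])
    m=vision.camera_model(n);print(n,m)
print(manip.sense())
E
```

```text
pics
scene {'camera_matrix': array([[480.37788799,   0.        , 318.78755095],
       [  0.        , 480.37788799, 200.31614704],
       [  0.        ,   0.        ,   1.        ]]), 'rvec': array([ 0.81687328,  2.46205901, -1.25651993]), 'tvec': array([ 0.50151577, -0.11482355,  1.87125694])}
top {'camera_matrix': array([[394.87772289,   0.        , 312.97688238],
       [  0.        , 394.87772289, 204.22435317],
       [  0.        ,   0.        ,   1.        ]]), 'rvec': array([ 2.17934172, -2.15817156,  0.05448638]), 'tvec': array([0.01281719, 0.63385309, 1.23533822])}
{'t': 0.1, 'q': array([ 1.07648178e+00,  5.28366294e-01,  1.43378442e+00, -3.79349752e-05,
        1.18141013e+00, -1.78504966e-01]), 'qd': array([-0.00013203, -0.00186917, -0.00445113,  0.00078612, -0.00024324,
        0.00035309]), 'tau': array([-2.84672242e-04, -4.43305242e+01, -1.78586537e+01, -2.28119907e-04,
        3.89599329e-03,  9.15060070e-06]), 'tcp_pos': array([0.19378667, 0.59351184, 0.23043246]), 'tool_rot': array([ 1.57242208e-01,  9.87559578e-01, -9.34724452e-04, -3.08293339e-04]), 'force': array([-1.23833008, -0.48650129,  0.37988986]), 'ft_torque': array([-0.03531426, -0.03142981, -0.04724338]), 'gripper_force': 0.0, 'finger_gap': 0.9996019601781648}
```

View pics/top0.png

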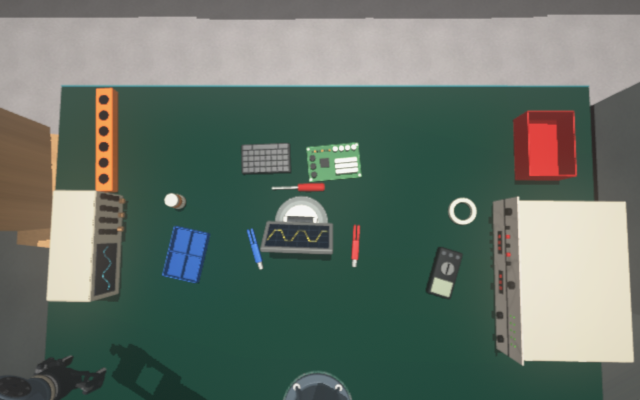

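View pics/scene0.png

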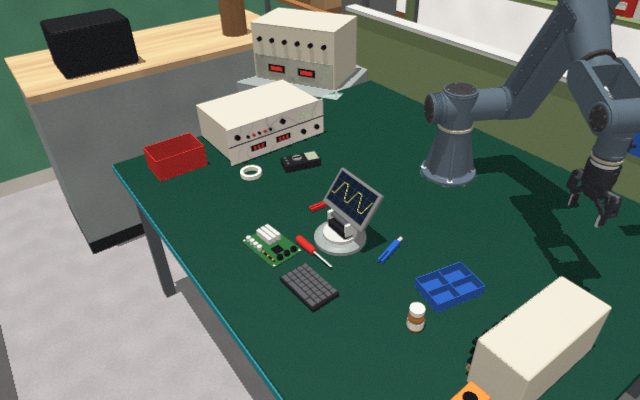

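The top view shows the keypad at about (266,158), the board at (334,162), and the stand at about (301,220) with the screen facing up-image (+x). The panel leans towards the robot, with its near edge at about row 250. The scene view agrees. I'll enlarge both for measuring.

```bash
python3 - <<'E'
import cv2,numpy as np
t=cv2.imread("pics/top0.png")[140:275,230:375]; s=cv2.imread("pics/scene0.png")[160:260,300:400]
t=cv2.resize(t,None,fx=4,fy=4,interpolation=cv2.INTER_CUBIC)
cv2.imwrite("pics/topz.png",t)
cv2.imwrite("pics/scz.png",cv2.resize(s,None,fx=5,fy=5,interpolation=cv2.INTER_CUBIC))
E
```

```text
(no output)
```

View pics/topz.png

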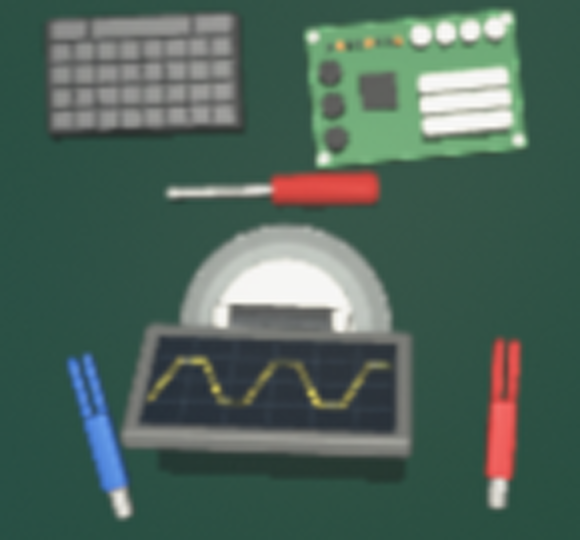

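View pics/scz.png

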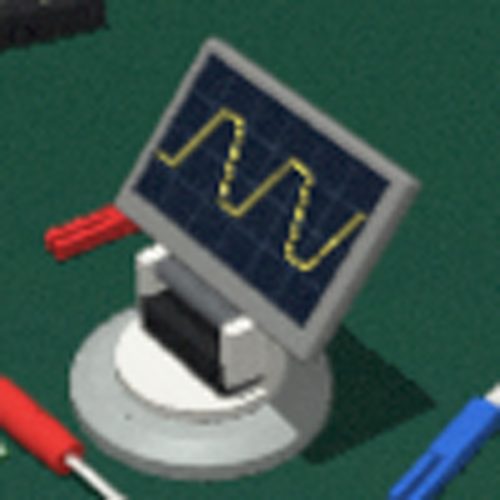

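```bash
cat > geo.py <<'E'
import numpy as np,cv2
from station import manip, vision
from scipy.optimize import least_squares
def proj(n,P,m=None):
    m=m or vision.camera_model(n)
    return cv2.projectPoints(np.array(P,float).reshape(-1,3),m["rvec"],m["tvec"],m["camera_matrix"],None)[0].reshape(-1,2)
def ray(n,uv,z):
    m=vision.camera_model(n);R=cv2.Rodrigues(m["rvec"])[0];c=-R.T@m["tvec"]
    d=R.T@np.linalg.inv(m["camera_matrix"])@np.array([*uv,1.]);return c+d*(z-c[2])/d[2]
def panel(p,L):
    "L: points in hinge frame; p=x,y,yaw,tilt"
    x,y,a,t=p;L=np.array(L,float).reshape(-1,3)
    X=L[:,0]*np.cos(t)-L[:,2]*np.sin(t);Z=L[:,0]*np.sin(t)+L[:,2]*np.cos(t)
    return np.c_[x+X*np.cos(a)-L[:,1]*np.sin(a),y+X*np.sin(a)+L[:,1]*np.cos(a),.08+Z]
E
python3 - <<'E'
from geo import *
T=lambda a:(np.array(a,float)+.5)/4-.5+[230,140]
S=lambda a:(np.array(a,float)+.5)/5-.5+[300,160]
f,b=.008,-.008
Lt=[(f,.1,.01),(f,-.1,.01),(b,.1,.14),(b,-.1,.14)]; ut=T([(150,326),(411,334),(123,446),(410,455)])
Ls=[(f,-.1,.14),(f,.1,.14),(f,.1,.01),(f,-.1,.01),(b,-.1,.14),(b,.1,.14),(b,.1,.01)]
us=S([(205,45),(405,185),(300,352),(118,203),(214,37),(420,184),(318,362)])
th=np.linspace(0,2*np.pi,721)
def disc(n,x,y):
    r=np.r_[[np.c_[x+.085*np.cos(th),y+.085*np.sin(th),0*th+z] for z in(0,.022)]].reshape(-1,3)
    return proj(n,r)
dt=T([(181,312),(391,312),(287,225)]);ds=S([(68,390),(332,400),(200,476)])
def res(p):
    a=disc("top",p[0],p[1]);s=disc("scene",p[0],p[1])
    e=np.r_[a[:,0].min()-dt[0,0],a[:,0].max()-dt[1,0],a[:,1].min()-dt[2,1],
      s[:,0].min()-ds[0,0],s[:,0].max()-ds[1,0],s[:,1].max()-ds[2,1]]
    return np.r_[(proj("top",panel(p,Lt))-ut).ravel(),(proj("scene",panel(p,Ls))-us).ravel(),e]
r=least_squares(res,[.5,.05,0,.7],loss="soft_l1")
print("stand x,y,yaw,tilt",r.x.round(4),"\n",res(r.x).round(1))
K=np.array([ray("top",T(c),.018) for c in[(47,18),(236,12),(243,128),(50,135)]])
print(K.round(3),K.mean(0),np.linalg.norm(np.diff(K,axis=0),axis=1))
k2=np.array([ray("scene",c,.015) for c in[(281,285),(306,264),(338,291),(311,307)]]);print(k2.round(3),k2.mean(0))
k=K.mean(0)[:2];d=k-r.x[:2];print("target yaw",np.arctan2(d[1],d[0]),np.linalg.norm(d))
for nme,c in dict(blue1=(80,355),blue2=(123,515),red1=(508,340),red2=(498,505),sdl=(168,193),sdr=(380,190)).items(): print(nme,ray("top",T(c),.015).round(3))
print("top mid",panel(r.x,[(0,0,.14),(0,.1,.14),(0,-.1,.14)]))
E
```

```text
stand x,y,yaw,tilt [ 0.5756  0.0565 -0.027   0.62  ] 
 [-0.5 -1.   0.6 -0.5 -0.3 -0.2  0.5  0.4 -0.2 -3.2  0.2 -2.   0.1  1.8
 -1.4 -0.1  1.2 -0.4  0.4 -0.8 -0.2  0.5 -0.4  0.3 -0.1  0.6  0.4  0.5]
[[0.829 0.255 0.018]
 [0.835 0.101 0.018]
 [0.739 0.093 0.018]
 [0.733 0.25  0.018]] [0.78381975 0.17481158 0.018     ] [0.15451144 0.09546094 0.15686226]
[[0.85  0.131 0.015]
 [0.743 0.104 0.015]
 [0.733 0.249 0.015]
 [0.828 0.25  0.015]] [0.7884353  0.18337849 0.015     ]
target yaw 0.5166325987859494 0.23943474048301122
blue1 [0.555 0.222 0.015]
blue2 [0.428 0.185 0.015]
red1 [ 0.57  -0.121  0.015]
red2 [ 0.44  -0.113  0.015]
sdl [0.686 0.154 0.015]
sdr [ 0.69  -0.018  0.015]
top mid [[ 0.49431738  0.05873867  0.19394182]
 [ 0.49701826  0.15870219  0.19394182]
 [ 0.49161649 -0.04122485  0.19394182]]
```

```bash
cat >> geo.py <<'E'
def rel(pos,yaw=None):
    "tool-frame mm shift and turn to bring TCP to pos with tool y at angle yaw (tool down)"
    from scipy.spatial.transform import Rotation as Ro
    s=manip.sense();R=Ro.from_quat(s["tool_rot"]).as_matrix();a=np.arctan2(R[1,1],R[0,1])
    return (R.T@(np.array(pos)-s["tcp_pos"])*1e3).round(1),None if yaw is None else round(-(yaw-a),3)
E
python3 - <<'E'
from geo import *
print(rel([.47,.0,.30],-.027))
E
```

```text
(array([-446.9, -478.5,  -68.8]), np.float64(1.282))
```

Emit:
drive_tool([
  [[-24, -26, -14, 0.1], [-50, -52, -28, 0.22], [-76, -78, -42, 0.34], [-102, -106, -56, 0.46], [-130, -135, -69, 0.58]],
])

```text
t: 0.52
tcp_pos: [0.2755, 0.4245, 0.3003]
tool_rot: [0.435, 0.9, -0.0, -0.0]
force: [0.5, 0.7, 0.6]
finger_gap: 0.998
gripper_force: 0.0
```

```bash
python3 -c "
from geo import *
print(rel([.47,.0,.30],-.027),manip.sense()['tcp_pos'])"
```

```text
(array([-453.5, -111.2,    0.5]), np.float64(0.697)) [0.27547464 0.42445375 0.30033849]
```

Emit:
drive_tool([
  [[-38, -10, 0, 0.12], [-76, -20, 0, 0.24], [-114, -30, 0, 0.36], [-152, -40, 0, 0.47], [-190, -47, 0, 0.58]],
])

```text
t: 0.93
tcp_pos: [0.357, 0.2463, 0.2999]
tool_rot: [0.675, 0.738, -0.0, -0.0]
force: [1.0, 0.5, -0.1]
finger_gap: 1.004
gripper_force: 0.0
```

```bash
python3 -c "
from geo import *
print(rel([.47,.0,.30],-.027),manip.sense()['tcp_pos'])"
```

```text
(array([-2.554e+02,  9.050e+01, -1.000e-01]), np.float64(0.117)) [0.35696588 0.24627008 0.29994398]
```

Emit:
drive_tool([
  [[-38, 13, 0, 0.05], [-76, 27, 0, 0.117], [-114, 40, 0, 0.117], [-152, 53, 0, 0.117], [-190, 67, 0, 0.117]],
])

```text
t: 1.35
tcp_pos: [0.4421, 0.0636, 0.3]
tool_rot: [0.715, 0.699, -0.0, -0.0]
force: [0.8, 0.5, -0.6]
finger_gap: 1.001
gripper_force: 0.0
```

Emit:
drive_tool([
  [[-33, 8, 0, 0], [-67, 15, 0, 0], [-67, 15, 0, 0], [-67, 15, 0, 0]],
])

```text
t: 1.68
tcp_pos: [0.4558, -0.0034, 0.2997]
tool_rot: [0.716, 0.698, -0.0, -0.001]
force: [0.3, 0.1, -0.1]
finger_gap: 0.999
gripper_force: 0.0
```

```bash
python3 - <<'E'
from geo import *
np.save("wm.npy",vision.camera_model("wrist"),allow_pickle=True)
cv2.imwrite("pics/w1.png",vision.snapshot("wrist")[:,:,::-1])
print(manip.sense()["tcp_pos"],manip.sense()["t"])
m=np.load("wm.npy",allow_pickle=True).item()
f,b=.008,-.008
for t in(.55,.62,.7,.8): print(t,proj("wrist",panel([.5756,.0565,-.027,t],[(f,.1,.01),(f,-.1,.01),(f,.1,.14),(f,-.1,.14),(b,.1,.14),(b,-.1,.14)]),m).round().tolist())
E
```

```text
[ 0.45519712 -0.00202559  0.29964345] 1.7333
0.55 [[434.0, 21.0], [417.0, 206.0], [395.0, -28.0], [379.0, 243.0], [373.0, -23.0], [362.0, 239.0]]
0.62 [[433.0, 21.0], [417.0, 206.0], [381.0, -25.0], [369.0, 240.0], [361.0, -19.0], [353.0, 236.0]]
0.7 [[432.0, 21.0], [416.0, 206.0], [367.0, -21.0], [357.0, 238.0], [348.0, -15.0], [343.0, 233.0]]
0.8 [[431.0, 21.0], [415.0, 206.0], [350.0, -16.0], [344.0, 234.0], [335.0, -9.0], [332.0, 229.0]]
```

View pics/w1.png

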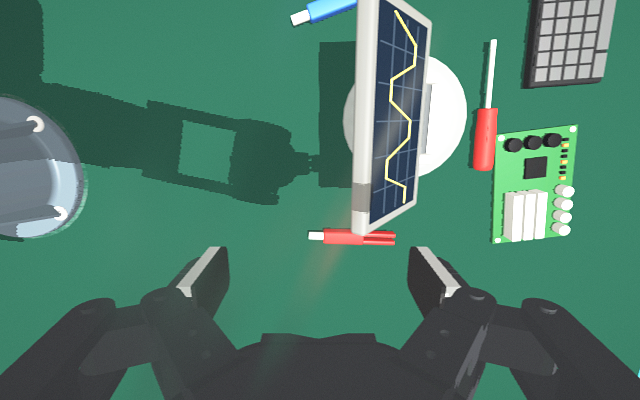

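The wrist view matches the model at tilt 0.62: hinge corners at (416,204) and (432,21), top edge corners at (369,236) and (353,232). I'll pinch the panel at local y = -50 mm, near the top.

```bash
python3 -c "
from geo import *
p=[.5756,.0565,-.027,.62]
t=panel(p,[(0,-.05,.14)])[0];print(t)
print(rel([t[0]+.012,t[1],.235],-.027),rel([t[0]+.012,t[1],.166],-.027))"
```

```text
[0.49293489 0.00871427 0.19394298]
(array([11.9, 49.6, 64.6]), np.float64(0.003)) (array([ 11.8,  49.7, 133.6]), np.float64(0.003))
```

Emit:
drive_tool([
  [[6, 25, 10, 0], [11, 50, 35, 0], [11, 50, 68, 0], [11, 50, 102, 0], [11, 50, 132, 0]],
])

```text
t: 2.15
tcp_pos: [0.5051, 0.0104, 0.1665]
tool_rot: [0.714, 0.7, -0.0, -0.001]
force: [-0.4, 0.7, 0.5]
finger_gap: 1.002
gripper_force: 0.0
```

Emit:
drive_tool([
  [[0, 0, 0, 0], [0, 0, 0, 0], [0, 0, 0, 0], [0, 0, 0, 0], [0, 0, 0, 0]],
], jaw=35, force=20)

```text
t: 2.57
tcp_pos: [0.5025, 0.0084, 0.1698]
tool_rot: [0.714, 0.7, -0.003, -0.002]
force: [-7.7, -2.0, 5.2]
finger_gap: 0.412
gripper_force: 4.0
```

Emit:
drive_tool([
  [[0, 0, 0, 0], [0, 0, 0, 0], [0, 0, 0, 0], [0, 0, 0, 0], [0, 0, 0, 0]],
], jaw=10, force=30)

```text
t: 2.98
tcp_pos: [0.5011, 0.008, 0.17]
tool_rot: [0.714, 0.7, -0.003, -0.003]
force: [-11.1, -3.0, 8.1]
finger_gap: 0.35
gripper_force: 27.0
```

```bash
cat > fit.py <<'E'
from geo import *
import sys
m=vision.camera_model("wrist");cv2.imwrite(f"pics/{sys.argv[1]}w.png",vision.snapshot("wrist")[:,:,::-1])
t=vision.snapshot("top")[:,:,::-1];cv2.imwrite(f"pics/{sys.argv[1]}t.png",t)
w=cv2.imread(f"pics/{sys.argv[1]}w.png")
t=cv2.resize(t[140:275,230:375],None,fx=3.96,fy=3.96,interpolation=cv2.INTER_CUBIC)
np.save(f"pics/{sys.argv[1]}.npy",m,allow_pickle=True)
w=cv2.resize(w,(0,0),fx=.35,fy=.35) if len(sys.argv)>2 else w
cv2.imwrite(f"pics/{sys.argv[1]}.png",t)
s=manip.sense();print(s["tcp_pos"],s["t"],s["finger_gap"])
E
python3 fit.py g1
```

```text
[0.50114827 0.00804925 0.17001645] 3.0833 0.34883544905379116
```

View pics/g1w.png

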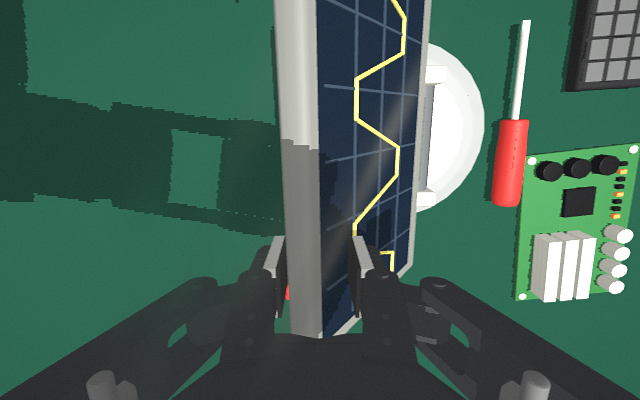

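The panel is gripped on both faces (pads at about (275,260) and (365,260)). Next I'll work out the arc about the swivel axis.

```bash
python3 - <<'E'
import numpy as np
c=np.array([.5756,.0565]);P=np.array([.5051,.0100]);a=-.027
R=lambda t:np.array([[np.cos(t),-np.sin(t)],[np.sin(t),np.cos(t)]])
def rows(P,a,ds):
    y=np.array([np.cos(a),np.sin(a)]);x=np.array([-y[1],y[0]])
    for d in ds:
        D=(c+R(d)@(P-c)-P)*1e3;print(D@x,D@y,-d)
rows(P,a,np.arange(1,6)*.055)
P=c+R(.275)@(P-c);print();rows(P,a+.275,np.arange(1,6)*.055)
E
```

```text
-3.7319576698857495 2.7645734021435038 -0.055
-7.306297287163217 5.730120644394061 -0.11
-10.712209199835458 8.887673207499853 -0.165
-13.939393121289982 12.227681902513039 -0.22
-16.978089280812092 15.74004574980514 -0.275

-3.7319576698857615 2.7645734021435944 -0.055
-7.306297287163217 5.730120644394042 -0.11
-10.712209199835474 8.88767320749988 -0.165
-13.939393121289978 12.227681902513046 -0.22
-16.978089280812107 15.740045749805189 -0.275
```

Emit:
drive_tool([
  [[-3.7, 2.8, 0, -0.055], [-7.3, 5.7, 0, -0.11], [-10.7, 8.9, 0, -0.165], [-13.9, 12.2, 0, -0.22], [-17, 15.7, 0, -0.275]],
])

```text
t: 3.5
tcp_pos: [0.5175, -0.0103, 0.1705]
tool_rot: [0.61, 0.792, -0.003, -0.002]
force: [-10.2, -5.1, 7.8]
finger_gap: 0.345
gripper_force: 27.3
```

Emit:
drive_tool([
  [[-3.7, 2.8, 0, -0.055], [-7.3, 5.7, 0, -0.11], [-10.7, 8.9, 0, -0.165], [-13.9, 12.2, 0, -0.22], [-17, 15.7, 0, -0.275]],
])

```text
t: 3.92
tcp_pos: [0.5386, -0.0237, 0.1711]
tool_rot: [0.496, 0.868, -0.003, -0.0]
force: [-7.9, -7.0, 7.6]
finger_gap: 0.341
gripper_force: 27.4
```

Emit:
drive_tool([
  [[0, 4, -2, 0], [0, 8, -5, 0], [0, 12, -7, 0], [0, 12, -7, 0]],
])

```text
t: 4.25
tcp_pos: [0.5504, -0.0196, 0.1802]
tool_rot: [0.496, 0.868, -0.004, 0.002]
force: [-10.2, -11.6, 17.2]
finger_gap: 0.309
gripper_force: 27.5
```

```bash
python3 fit.py g2
```

```text
[ 0.55038973 -0.01965438  0.18024388] 4.35 0.30257872153365384
```

View pics/g2.png

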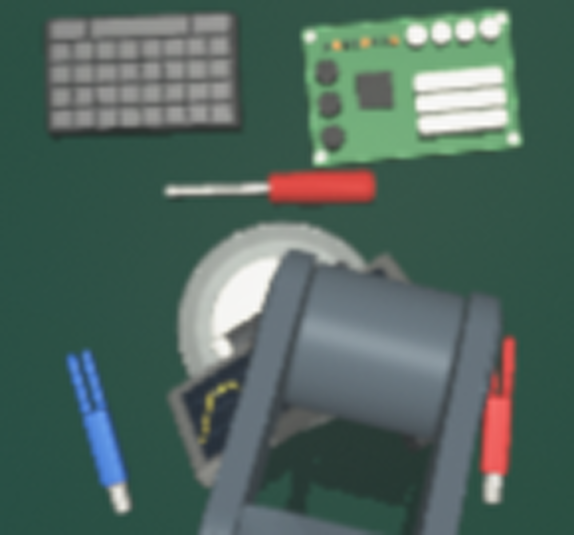

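Emit:
drive_tool([
  [[0, 4, -2, 0], [0, 8, -4, 0], [0, 8, -4, 0]],
])

```text
t: 4.6
tcp_pos: [0.5577, -0.0162, 0.1852]
tool_rot: [0.496, 0.868, -0.004, 0.003]
force: [-11.5, -11.6, 21.7]
finger_gap: 0.283
gripper_force: 27.2
```

Emit:
drive_tool([
  [[0, 0, 0, 0], [0, 0, 0, 0], [0, 0, 0, 0], [0, 0, 0, 0], [0, 0, 0, 0]],
], jaw=70)

```text
t: 5.02
tcp_pos: [0.5582, -0.0114, 0.1793]
tool_rot: [0.498, 0.867, 0.0, 0.0]
force: [0.6, -0.1, -0.4]
finger_gap: 0.818
gripper_force: 0.0
```

Emit:
drive_tool([
  [[0, 0, -15, 0], [0, 0, -45, 0], [0, 0, -80, 0], [0, -30, -115, 0], [0, -70, -115, 0]],
])

```text
t: 5.43
tcp_pos: [0.5044, -0.0468, 0.2995]
tool_rot: [0.496, 0.868, 0.002, 0.007]
force: [0.8, -1.4, 0.9]
finger_gap: 0.823
gripper_force: 0.0
```

Emit:
drive_tool([
  [[0, -38, 0, 0], [0, -76, 0, 0], [0, -76, 0, 0], [0, -76, 0, 0]],
])

```text
t: 5.77
tcp_pos: [0.4317, -0.0849, 0.294]
tool_rot: [0.499, 0.866, 0.0, -0.0]
force: [-0.3, 0.9, 0.5]
finger_gap: 0.815
gripper_force: 0.0
```

```bash
python3 fit.py g3
```

```text
[ 0.43386845 -0.08467747  0.29419304] 5.8667 0.8208821563224643
```

View pics/g3.png

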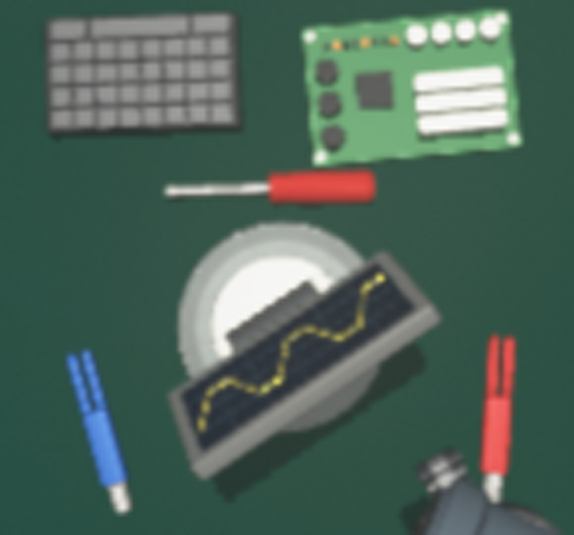

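View pics/g3w.png

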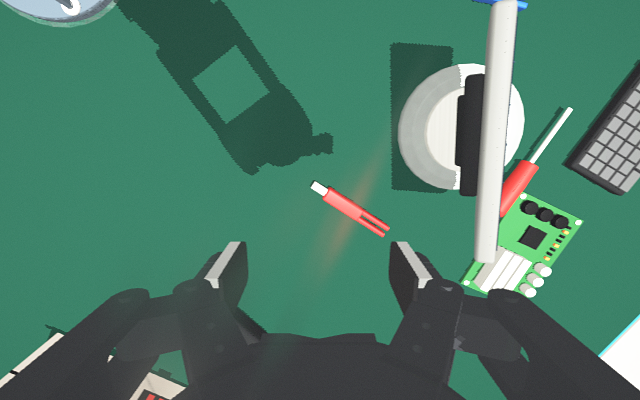

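The top view shows panel corners at (170,395), (382,252), (440,318) and (205,478) in the crop. The wrist view shows the top edge's near end at (475,262)/(497,262). I'll fit swivel and tilt from these.

```bash
python3 - <<'E'
from geo import *
m=np.load("pics/g3.npy",allow_pickle=True).item();mt=vision.camera_model("top")
T=lambda a:(np.array(a,float)+.5)/3.96-.5+[230,140]
f,b=.008,-.008
Lt=[(f,.1,.01),(f,-.1,.01),(b,-.1,.14),(b,.1,.14)];ut=T([(170,395),(382,252),(440,318),(205,478)])
Lw=[(b,-.1,.14),(f,-.1,.14)];uw=np.array([(475,262),(497,262)])
e1=lambda q:(proj("top",panel([*q],Lt),mt)-ut).ravel()
e2=lambda q:(proj("wrist",panel([*q],Lw),m)-uw).ravel()
s=[.5756,.0565]
for nm,fn in dict(top=lambda q:e1([*s,*q]),both=lambda q:np.r_[e1([*s,*q]),e2([*s,*q])/3]).items():
    r=least_squares(fn,[.5,.4]);print(nm,r.x,fn(r.x).round(1))
r=least_squares(lambda q:e1(q),[*s,.5,.4]);print("free",r.x)
E
```

```text
top [0.60885016 0.4344555 ] [-0.9  0.2  0.5 -1.2  0.5 -0.3 -1.   0.9]
both [0.59869139 0.44609748] [-1.1 -0.1  0.7 -0.9  0.8  0.6 -1.1  1.1  0.3  0.7  0.2  1.6]
free [0.57451498 0.05521776 0.60764796 0.42044423]
```

Tilt is good at 0.44, but the swivel overshot: about 0.60 against the target 0.517. I'll pinch again at the middle of the panel, where a sideways push doesn't change the tilt, and turn back by about 0.085.

```bash
python3 - <<'E'
from geo import *
p=[.575,.056,.60,.44];g=panel(p,[(0,0,.14)])[0];print(g)
g[:2]+=.006*np.array([np.cos(.6),np.sin(.6)]);g[2]=.181
print(g,rel([*g[:2],.294],.6),rel(g,.6))
c=np.array(p[:2]);R=lambda t:np.array([[np.cos(t),-np.sin(t)],[np.sin(t),np.cos(t)]])
y=np.array([np.cos(.6),np.sin(.6)]);x=np.array([-y[1],y[0]])
for d in(-.03,-.06,-.09): D=(c+R(d)@(g[:2]-c)-g[:2])*1e3;print(D@x,D@y,-d)
E
```

```text
[0.52578398 0.02232951 0.20666523]
[0.53073599 0.02571736 0.181     ] (array([ 46.6, 139.3,   0.3]), np.float64(-0.072)) (array([ 46.7, 139.2, 113.3]), np.float64(-0.072))
1.6087044222743732 0.024132376289461188 0.03
3.2159611191529405 0.096507787648201 0.06
4.820323668095174 0.21706110109104504 0.09
```

Emit:
drive_tool([
  [[12, 35, 0, -0.036], [24, 70, 0, -0.072], [36, 105, 0, -0.072], [47, 139, 0, -0.072], [47, 139, 0, -0.072]],
])

```text
t: 6.28
tcp_pos: [0.5347, 0.0311, 0.2937]
tool_rot: [0.464, 0.886, 0.002, 0.002]
force: [0.1, -0.7, -0.4]
finger_gap: 0.821
gripper_force: 0.0
```

Emit:
drive_tool([
  [[0, 0, 30, 0], [0, 0, 60, 0], [0, 0, 90, 0], [0, 0, 113, 0], [0, 0, 113, 0]],
])

```text
t: 6.7
tcp_pos: [0.5265, 0.0272, 0.1761]
tool_rot: [0.466, 0.885, -0.002, -0.005]
force: [-1.4, 1.6, -0.4]
finger_gap: 0.818
gripper_force: 0.0
```

Emit:
drive_tool([
  [[0, 0, 0, 0], [0, 0, 0, 0], [0, 0, 0, 0], [0, 0, 0, 0], [0, 0, 0, 0]],
], jaw=10, force=25)

```text
t: 7.12
tcp_pos: [0.53, 0.0254, 0.1828]
tool_rot: [0.466, 0.885, -0.0, 0.001]
force: [-3.4, -3.7, 6.1]
finger_gap: 0.293
gripper_force: 23.0
```

Emit:
drive_tool([
  [[1, 0, 0, 0.02], [2.1, 0, 0, 0.04], [3.2, 0.1, 0, 0.06], [4.2, 0.1, 0, 0.08], [4.8, 0.2, 0, 0.09]],
])

```text
t: 7.53
tcp_pos: [0.5275, 0.0293, 0.1828]
tool_rot: [0.506, 0.863, -0.0, 0.002]
force: [-2.1, -3.3, 5.9]
finger_gap: 0.298
gripper_force: 22.9
```

Emit:
drive_tool([
  [[0, 0, 0, 0], [0, 0, 0, 0]],
])

```text
t: 7.7
tcp_pos: [0.5275, 0.0294, 0.1828]
tool_rot: [0.506, 0.863, 0.0, 0.002]
force: [-3.9, -3.1, 6.5]
finger_gap: 0.295
gripper_force: 22.9
```

Emit:
drive_tool([
  [[0, 0, 0, 0], [0, 0, 0, 0], [0, 0, 0, 0], [0, 0, 0, 0], [0, 0, 0, 0]],
], jaw=70)

```text
t: 8.12
tcp_pos: [0.5269, 0.0302, 0.1809]
tool_rot: [0.506, 0.863, 0.0, -0.0]
force: [0.1, -0.2, -0.3]
finger_gap: 0.82
gripper_force: 0.0
```

Emit:
drive_tool([
  [[0, 0, -15, 0], [0, 0, -45, 0], [0, 0, -80, 0], [0, -30, -115, 0], [0, -70, -115, 0]],
])

```text
t: 8.53
tcp_pos: [0.4729, -0.004, 0.3014]
tool_rot: [0.505, 0.863, 0.002, 0.007]
force: [0.4, -1.0, -0.4]
finger_gap: 0.823
gripper_force: 0.0
```

Emit:
drive_tool([
  [[0, -40, 0, 0], [0, -80, 0, 0], [0, -120, 0, 0], [0, -120, 0, 0], [0, -120, 0, 0]],
])

```text
t: 8.95
tcp_pos: [0.3608, -0.0625, 0.296]
tool_rot: [0.508, 0.862, 0.0, 0.0]
force: [1.2, -0.6, -0.0]
finger_gap: 0.819
gripper_force: 0.0
```

```bash
python3 fit.py g4; python3 - <<'E'
import cv2,numpy as np
from station import vision
s=vision.snapshot("scene")[:,:,::-1][165:265,300:400]
t=cv2.imread("pics/g4.png");s=cv2.resize(s,(225,225))
cv2.imwrite("pics/g4b.png",np.hstack([t,cv2.copyMakeBorder(s,0,t.shape[0]-225,0,0,0)]));print(t.shape)
E
```

```text
[ 0.36308362 -0.06226854  0.2962516 ] 9.05 0.8234894394549873
(535, 574, 3)
```

View pics/g4b.png

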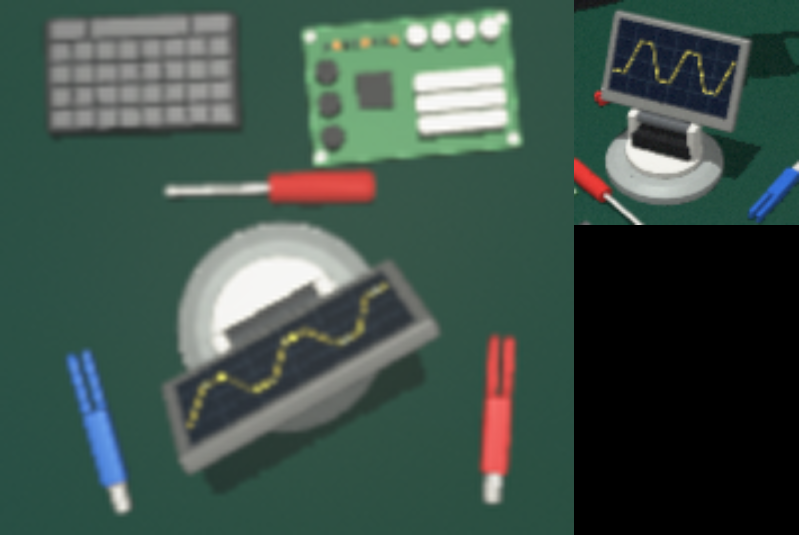

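Panel corners in the crop are now (163,384), (391,262), (440,333) and (186,473). Nothing else has moved.

```bash
python3 - <<'E'
from geo import *
mt=vision.camera_model("top");ms=vision.camera_model("scene")
T=lambda a:(np.array(a,float)+.5)/3.96-.5+[230,140]
S=lambda a:(np.array(a,float)-[574,0])/2.25+[300,165]
f,b=.008,-.008
Lt=[(f,.1,.01),(f,-.1,.01),(b,-.1,.14),(b,.1,.14)];ut=T([(163,384),(391,262),(440,333),(186,473)])
Ls=[(f,-.1,.14),(f,.1,.14),(f,.1,.01),(f,-.1,.01)];us=S([(616,12),(748,40),(734,129),(603,90)])
e1=lambda q:(proj("top",panel([*q],Lt),mt)-ut).ravel()
e2=lambda q:(proj("scene",panel([*q],Ls),ms)-us).ravel()
s=[.5756,.0565]
for nm,fn in dict(top=lambda q:e1([*s,*q]),both=lambda q:np.r_[e1([*s,*q]),e2([*s,*q])]).items():
    r=least_squares(fn,[.5,.4]);print(nm,r.x,fn(r.x).round(1))
    d=np.array([.784,.175])-s;a=r.x[0];print("keypad y mm",1e3*(-np.sin(a)*d[0]+np.cos(a)*d[1]))
E
```

```text
top [0.50818085 0.42968215] [-0.8 -0.   0.  -0.9  0.3  0.1 -0.3  0. ]
keypad y mm 2.1201857882862942
both [0.50121222 0.43597969] [-0.9 -0.2  0.1 -0.7  0.4  0.7 -0.4  0.1 -1.2 -1.6  0.2  0.1 -1.5  1.5
 -1.8  3.1]
keypad y mm 3.79067796814532
```

Keypad offset is about 2–4 mm and tilt about 0.43 rad, both well inside the limits, so I'm handing in.

```bash
python3 -c "
from station import manip
print(manip.sign_off())"
```

```text
the job is handed in; nothing more can be done
None
```

The job is handed in at about 9 s of the 32 s allowed: by my last camera fit the screen's line passes about 2–4 mm from the keypad's middle, it leans back about 25° (tilt 0.43–0.44 rad), the gripper is clear, and nothing else in view on the bench moved; the hand-in gave no verdict.

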